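# Clamp the saw piston in the sliding vise

## Robot

A 6-joint arm with a two-finger parallel gripper is mounted at the origin on the work surface. World frame = base frame: x ahead of the robot, y to its left, z up, the work surface at z = 0. Lengths are in m, angles in rad, forces in N, time in s.
With the tool pointing down it reaches from about 0.3 to 0.875 m from the base axis. Payload 6.4 kg.
Tool frame: the origin (TCP) lies between the finger pads; the fingertips stand 25 mm ahead of it and the grasp point (between the pads) lies 6 mm ahead of it; z points along the fingers, y is the line along which they close (so a half turn about z gives the same grasp; the last joint's range is limited). The gripper opens to 85 mm and grips with 20 to 120 N. Pads are 22 mm wide; open, the fingers measure 114 mm over their backs; the gripper's body (76 mm by 85 mm) begins 54 mm behind the grasp point. The pads swing forward as they close: fully open they stand 13 mm farther back than shut.
Start: joints at [0.966, 0.181, 1.607, -0, 1.354, -0.206], TCP at [0.223, 0.53, 0.256] pointing down, gripper open.
Joint ranges: [-2.99, 2.99], [-0.89, 2.07], [0.3, 2.58], [-1.14, 4.28], [0, 2.63], [-3.12, 3.12]. Speed limits (rad/s): [2.57, 2.57, 3.01, 3.14, 3.14, 3.14].

## Interface

Orientations are given as a unit quaternion [w, x, y, z].
In Python, from bench import ctrl gives the robot as it stands.
- The arm moves only by the tool servo_tool, never from a script. Its argument "series" is text: rows parted by semicolons, each of 7 numbers parted by spaces: the gripper command: -1 is fully open, 1 is shut, values between are in proportion, then the shift along the tool's x, y, z in m, then the turn, a rotation vector about the tool's x, y, z in degrees. A call has 1 to 12 rows; each row is the pose to reach, as a shift and turn from the pose commanded when the call began, along the tool's axes at that moment; what a row does not reach only later rows make up. A row lasts 1/12 s, in which the tool goes at most 41.7 mm and 7.16 degrees, less where a joint would pass 70% of its speed; a pose out of reach is approached as far as the arm can. A call with a gripper value outside its range is refused whole. The fingers move at their own pace and stop on an object; the grip force is fixed at half the most. Time passes only in rows, so rows that repeat a pose let the fingers close. It gives the time, the measured TCP pose, the force, the opening and the grip force at its end, in the units of the state.
- ctrl.get_obs(): the state, without advancing time (a new reading comes with each control period).
- ctrl.camera(name): name is "scene" or "top" or "wrist"; returns a dict with "img" (400x640x3 uint8, red, green, blue), "z_map" (400x640 float32, m along the optical axis (not along the pixel's ray), 0 where there is no reading), "fovy" (degrees; the focal length in pixels is half the picture's height over the tangent of half this angle, whatever the lens; pixels are square), "cx", "cy" (the principal point, pixels), "k1" (the pictures are not rectified: a ray, as slopes to the right and down, at radius r is drawn at 1 + k1 r^2 times it, then the intrinsics apply), "extrinsics" (4x4, takes a point from camera to world coordinates); the wrist camera has in their place "T_tool_cam" (4x4, takes a point from camera to tool coordinates, whose origin is the TCP and whose axes are the flange's). Camera axes: x right, y down, z forward; pixel columns grow to the right and rows downward; lengths in m; the calibration is good to about 2 mm. A picture is of the moment at which its call begins: read the wrist's pose just before it.
- ctrl.hand_in(): hands the job in; it is judged then, once.
The state is a dict: "time_s": time; "q": joint angles; "dq": joint speeds; "joint_efforts": joint torques, N m; "eef_pos": TCP position; "eef_rot": TCP orientation; "wrist_force": force on the tool from outside, world axes, zero at the start; "torque": the same for the moment, N m; "opening": opening from 0.0 (shut) to 1.0 (fully open); "grasp_force": force on a finger pad.
Only numpy, scipy, OpenCV 4.12 (cv2) and the standard library are available. Lean on these libraries where they do the work, as an engineer would, in place of code of your own. Each camera call takes 0.05 s, during which the arm holds its last target. There are 200 camera calls.

## Task

Stand the silver saw piston upright on the bed of the blue vise, between its two jaws. Then slowly slide the near jaw shut by its black push tab until you feel it stop, with the piston held snug between both jaws; be gentle, the alloy must not be squeezed hard. Let go of everything.

Things in the scene. Friction and masses are not known exactly. Their poses are not given: they have to be found in the camera images.
- piston: Silver aluminium piston: upright cylinder 44 mm in diameter, 42 mm tall, two thin dark ring bands near its top, dark pin hole in its side; 0.10 to 0.20 kg. Stands loose on the bench. Origin: centre of its underside, z up. A brass bush and an orange spool of like size stand by it (85 mm or more between centres) and are not wanted.
- vise: Low blue vise, fixed to the bench. Origin: bench height, midway in y; x points from the sliding to the fixed jaw (away from the robot, within 20 degrees), y along the jaws, z up. Flat bed 120 mm wide, 30 mm above the bench, x -120 to +90 mm. Fixed jaw: grey face at x = +50 mm, back at +90. Jaws 110 mm wide, tops 75 mm above the bench.
- jaw: Sliding jaw: blue block, grey face, black push tab with orange stripe on top. Axes as the vise's. Origin: middle of its clamping face at bed height; in the vise frame x = -50 (open) to -25 mm at the start, +6 when snug on the piston. Jaw 35 mm thick. Tab: x -27 to -13 mm, 50 mm wide in y, 45 to 90 mm above the bed. Slides with 3 N friction, stays where left; the stop is hard: push at 40 mm/s or slower.
Not all that is in view belongs to the job. Several things have the shape of the vise; the one meant has the colours described above.

How it is judged:
At the end, for the whole second after the job is handed in: The piston stands upright (within 10 degrees) on the vise bed, within 45 mm of the middle of the jaws, held against the fixed jaw (within 6 mm) by the sliding jaw: at most 5 mm of play in all (jaw face 1 to 10 mm past the vise's origin). It is at rest (angle between piston's own z axis and vertical below 0.17 rad and z of piston in the frame of vise between 0.025 and 0.036 m and y of piston in the frame of vise between -0.045 and 0.045 m and x of piston in the frame of vise between 0.022 and 0.034 m and x of jaw in the frame of vise between 0.001 and 0.01 m and linear speed of piston below 0.02 m/s); the robot touches nothing.
It fails at once if the sliding jaw presses on the piston with more than 90 N (contact force between jaw and piston above 90 N).
It also fails if it takes over 56 s, if anything falls off the work surface, if the arm or the gripper's body presses on something with over 40 N, if the wrist force passes 120 N, or if a joint passes its speed limit or range.

## Working session

There is one attempt and no reset: what is moved stays moved. The work goes in short steps, Python scripts to look and compute and a tool call to move; the robot and the scene stay as the last step left them, time stands still between calls to the robot, and variables do not carry over. Pictures are saved under pics/ and viewed, at most 10 in all, crops included, and the job is handed in when it is done.

Besides the shell and the picture viewer there is one more tool, called after "Request:" in YAML: its name, and indented under it one key for each argument. servo_tool: Moves the arm, as the interface text tells. Its arguments: {"type":"object","properties":{"series":{"type":"string"}},"required":["series"]}

```bash
mkdir -p pics; cat > h.py <<'E'
import numpy as np, cv2
from bench import ctrl
from scipy.spatial.transform import Rotation as R
def q2m(q): return R.from_quat([q[1],q[2],q[3],q[0]]).as_matrix()
def Tt(o):
    T=np.eye(4);T[:3,:3]=q2m(o["eef_rot"]);T[:3,3]=o["eef_pos"];return T
def shot(n):
    o=ctrl.get_obs();c=ctrl.camera(n)
    c["T"]=Tt(o)@c["T_tool_cam"] if n=="wrist" else np.array(c["extrinsics"])
    return c
def rays(c,uv):
    f=200/np.tan(np.radians(c["fovy"])/2);K=np.array([[f,0,c["cx"]],[0,f,c["cy"]],[0,0,1]])
    p=cv2.undistortPoints(np.array(uv,float).reshape(-1,1,2),K,np.array([c["k1"],0,0,0.]))[:,0]
    return np.c_[p,np.ones(len(p))]
def plane(c,uv,z):
    d=rays(c,uv)@c["T"][:3,:3].T;o=c["T"][:3,3]
    return o+d*((z-o[2])/d[:,2])[:,None]
def cloud(c):
    v,u=np.mgrid[:400,:640];uv=np.c_[u.ravel(),v.ravel()]
    P=rays(c,uv)*c["z_map"].ravel()[:,None]
    return (P@c["T"][:3,:3].T+c["T"][:3,3]).reshape(400,640,3)
def save(n,img): cv2.imwrite("pics/"+n,img[...,::-1])
E
python3 - <<'E'
from h import *
o=ctrl.get_obs();print({k:np.round(v,3) for k,v in o.items()})
for n in("scene","top"):
    c=shot(n);save(n+"0.png",c["img"]);print(n,c["fovy"],c["k1"],np.round(c["T"],3).tolist())
    np.savez(""+n+"0.npz",**c)
E
```

```text
{'time_s': np.float64(0.0), 'q': array([ 0.966,  0.182,  1.608,  0.   ,  1.354, -0.206]), 'dq': array([-0.001, -0.   ,  0.001,  0.   , -0.001,  0.   ]), 'joint_efforts': array([ 0.0000e+00, -4.4488e+01, -3.5133e+01, -0.0000e+00,  9.0000e-03,
        0.0000e+00]), 'eef_pos': array([0.223, 0.529, 0.255]), 'eef_rot': array([-0.   ,  0.198,  0.98 , -0.001]), 'wrist_force': array([ 0.415,  0.372, -0.039]), 'torque': array([ 0.042, -0.005,  0.041]), 'grasp_force': np.float64(0.0), 'opening': np.float64(0.994)}
scene 43.46794859642568 -0.12063657819255899 [[0.315, 0.674, -0.668, 1.301], [0.949, -0.237, 0.209, -0.191], [-0.017, -0.7, -0.714, 0.982], [0.0, 0.0, 0.0, 1.0]]
top 54.1768826250082 0.024460834204974115 [[-0.015, -0.996, 0.091, 0.342], [-1.0, 0.016, 0.016, 0.091], [-0.017, -0.09, -0.996, 1.096], [0.0, 0.0, 0.0, 1.0]]
```

View pics/scene0.png

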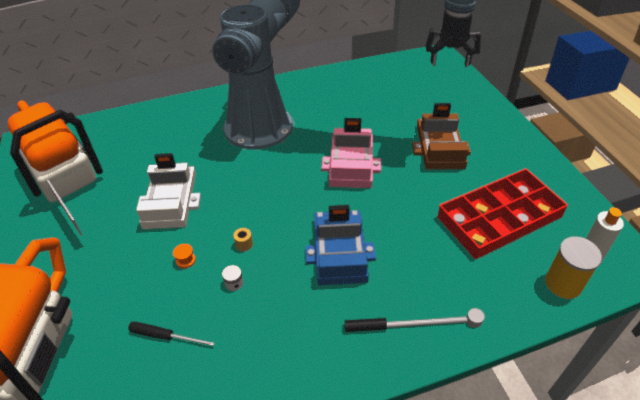

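View pics/top0.png

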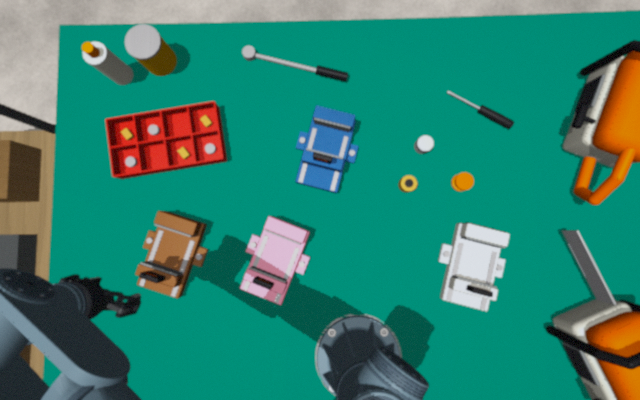

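Scene view: the candidates for the piston are silver (232,278), brass bush (243,239) and orange spool (183,256). The candidates for the vise are blue (341,245), pink (351,158), brown (442,140) and white (167,195). I choose silver and blue, at (425,144) and (327,148) in the top view. Next I check them in a close crop and measure.

```bash
python3 - <<'E'
from h import *
L=lambda n:dict(np.load(n+"0.npz"))
s,t=L("scene"),L("top")
a=cv2.resize(s["img"][190:300,160:390],None,fx=3.4,fy=3.4,interpolation=cv2.INTER_CUBIC)
b=t["img"][95:200,285:455];b=cv2.resize(b,None,fx=2,fy=2,interpolation=cv2.INTER_CUBIC)
im=np.zeros((600,782,3),np.uint8);im[:374]=a[:374,:782];im[374:584,:340]=b;save("crop.png",im)
for n,c,win in(("top",t,(120,165,400,450)),("scene",s,(255,300,212,255))):
    C=cloud(c);r0,r1,c0,c1=win
    hsv=cv2.cvtColor(c["img"],cv2.COLOR_RGB2HSV)
    m=np.zeros((400,640),bool);m[r0:r1,c0:c1]=True
    m&=(hsv[...,1]<70)&(hsv[...,2]>110)
    P=C[m];P=P[P[:,2]>.036]
    v,u=np.where(m&(C[...,2]>.036))
    (x,y),r=cv2.minEnclosingCircle(np.c_[u,v].astype(np.float32))
    print(n,"piston top cloud",P.mean(0),P.min(0),P.max(0),"plane",plane(c,[[x,y]],.042),r)
    # vise
    m=(hsv[...,0]>100)&(hsv[...,0]<125)&(hsv[...,1]>120)&(hsv[...,2]>50)
    w=(295,360,100,195) if n=="top" else (300,380,205,285)
    k=np.zeros_like(m);k[w[2]:w[3],w[0]:w[1]]=1
    hz=C[...,2]
    for lo,hi in((.024,.036),(.069,.081),(.085,.13)):
        q=k&(hz>lo)&(hz<hi)&((m)|(lo>.08))
        Q=C[q];
        if len(Q)>5:
            rect=cv2.minAreaRect(Q[:,:2].astype(np.float32)*1000)
            print(n,lo,len(Q),Q.mean(0).round(4),rect)
E
```

```text
top piston top cloud [ 0.57341304 -0.1895016   0.04755819] [ 0.34215451 -0.21255105  0.03603536] [0.59590111 0.09125413 1.09572471] plane [[ 0.5745054 -0.1908006  0.042    ]] 7.905794143676758
top 0.024 1484 [0.5495 0.0809 0.0308] ((562.23876953125, 79.25595092773438), (119.91584777832031, 208.10781860351562), 75.00924682617188)
top 0.069 776 [0.5975 0.0686 0.0757] ((588.3558349609375, 71.67216491699219), (108.66475677490234, 154.70208740234375), 74.3695068359375)
top 0.085 145 [0.5268 0.0887 0.1156] ((528.302734375, 88.55233001708984), (49.62932586669922, 14.216658592224121), 73.18824005126953)
scene piston top cloud [ 0.57654873 -0.19410406  0.04148126] [ 0.55346887 -0.2162836   0.03612295] [ 0.59807729 -0.17228032  0.04667291] plane [[ 0.57849642 -0.19412728  0.042     ]] 9.694535255432129
scene 0.024 788 [0.5802 0.0653 0.0302] ((563.6002197265625, 77.08047485351562), (117.6528549194336, 212.56375122070312), 74.27445983886719)
scene 0.069 850 [0.6163 0.0619 0.0752] ((588.6800537109375, 69.91559600830078), (107.84783935546875, 159.37405395507812), 74.61644744873047)
scene 0.085 274 [0.5343 0.0854 0.1073] ((530.9893188476562, 86.72134399414062), (48.69440841674805, 17.909746170043945), 74.28457641601562)
```

View pics/crop.png

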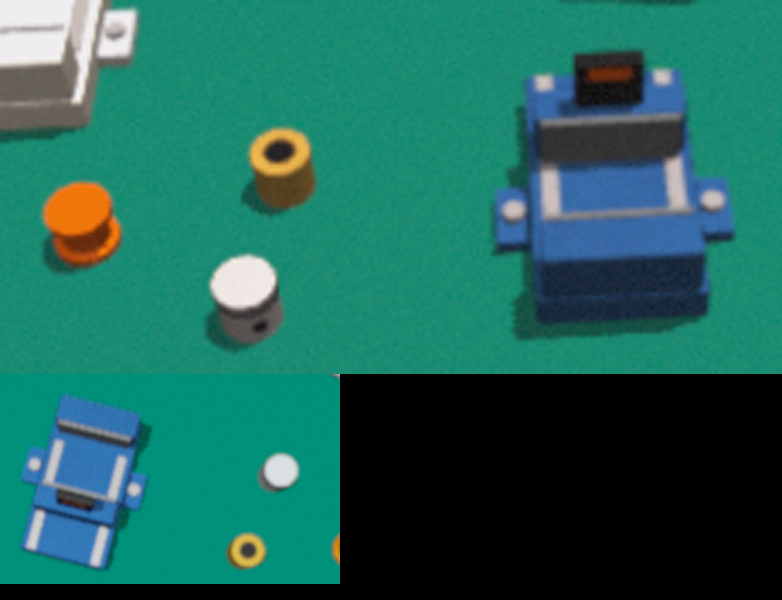

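The crop confirms the choice. The silver piston, with a dark band and pin hole, is left of the vise, and the brass and orange parts are separate. The blue vise has a grey face and a black/orange tab. Measured sizes of 120 × 210 bed, 50 × 14 tab and 155 jaw span agree with the description. Vise origin ≈ (0.577, 0.074), yaw ≈ −15.3°, jaw ≈ −31 mm.

```bash
cat >> h.py <<'E'
YAW=-15.3
def go(p,yaw=None):
    """shift in tool axes to p; turn about tool z (deg) so tool y lies along vise y"""
    o=ctrl.get_obs();M=q2m(o["eef_rot"]);yaw=YAW if yaw is None else yaw
    X=np.array([-np.cos(np.radians(yaw)),-np.sin(np.radians(yaw)),0]);Y=np.array([-np.sin(np.radians(yaw)),np.cos(np.radians(yaw)),0])
    G=np.c_[X,Y,[0,0,-1]]
    s=M.T@(np.array(p)-o["eef_pos"]); r=np.degrees(R.from_matrix(M.T@G).as_rotvec())
    print("shift",s.round(4),"turn",r.round(2),"t",o["time_s"]);return s,r
E
python3 - <<'E'
from h import *
go([.52,.09,.33]);go([.55,-.19,.25])
E
```

```text
shift [-0.4443 -0.2898 -0.0742] turn [-0.09 -0.02 -7.55] t 0.1
shift [-0.5807 -0.5361  0.0061] turn [-0.09 -0.02 -7.55] t 0.1
```

Request:
servo_tool:
  series: "-1 -0.2 -0.13 -0.074 0 0 -4;-1 -0.444 -0.29 -0.074 0 0 -7.5;-1 -0.444 -0.29 -0.074 0 0 -7.5;-1 -0.444 -0.29 -0.074 0 0 -7.5;-1 -0.444 -0.29 -0.074 0 0 -7.5;-1 -0.444 -0.29 -0.074 0 0 -7.5;-1 -0.444 -0.29 -0.074 0 0 -7.5;-1 -0.444 -0.29 -0.074 0 0 -7.5;-1 -0.444 -0.29 -0.074 0 0 -7.5;-1 -0.444 -0.29 -0.074 0 0 -7.5;-1 -0.444 -0.29 -0.074 0 0 -7.5;-1 -0.444 -0.29 -0.074 0 0 -7.5"

```text
time_s: 1.1
eef_pos: [0.5004, 0.1179, 0.3258]
eef_rot: [-0.0, 0.134, 0.991, 0.0]
wrist_force: [0.7, 0.5, -0.0]
opening: 1.002
grasp_force: 0.0
```

Request:
servo_tool:
  series: "-1 0 0 0 0 0 0;-1 0 0 0 0 0 0"

```text
time_s: 1.27
eef_pos: [0.5006, 0.1179, 0.3254]
eef_rot: [-0.0, 0.136, 0.991, -0.0]
wrist_force: [-0.4, 0.4, -0.2]
opening: 0.998
grasp_force: 0.0
```

```bash
python3 - <<'E'
from h import *
c=shot("wrist");save("w1.png",c["img"]);np.savez("w10.npz",**c)
go([.52,.09,.33]);print(c["T_tool_cam"].round(3),c["fovy"],c["k1"])
E
```

```text
shift [-0.0273 -0.0228 -0.0048] turn [ 0.   -0.08 -0.18] t 1.3167
[[-0.    -0.958 -0.286  0.073]
 [ 1.    -0.    -0.    -0.001]
 [ 0.    -0.286  0.958 -0.119]
 [ 0.     0.     0.     1.   ]] 68.58297231274783 0.0033194152262787514
```

View pics/w1.png

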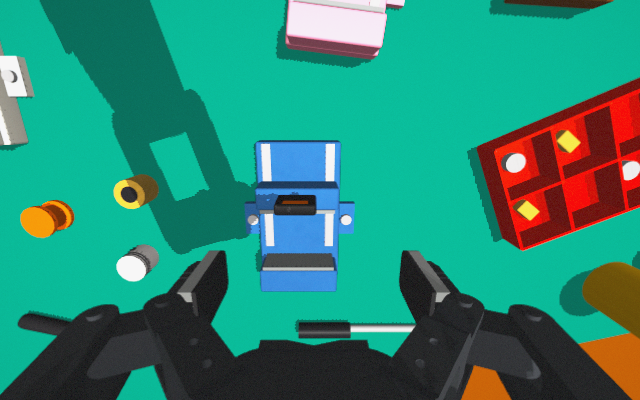

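The wrist view shows the blue vise squarely, with tab (295,205) and fixed jaw (298,265), and the piston's top at (132,265). I refine both from it.

```bash
python3 - <<'E'
from h import *
c=dict(np.load("w10.npz"));C=cloud(c);z=C[...,2];hsv=cv2.cvtColor(c["img"],cv2.COLOR_RGB2HSV)
k=np.zeros((400,640),bool);k[135:295,245:352]=1
blue=(hsv[...,0]>98)&(hsv[...,0]<125)&(hsv[...,1]>90)
def rect(n,q):
    q=cv2.morphologyEx(q.astype(np.uint8),cv2.MORPH_OPEN,np.ones((3,3)))>0
    Q=C[q];(cx,cy),s,a=cv2.minAreaRect(Q[:,:2].astype(np.float32)*1000);print(n,len(Q),round(cx,1),round(cy,1),np.round(s,1),round(a,2),Q[:,2].mean().round(4))
rect("bed",k&(z>.025)&(z<.035)&((blue)|(hsv[...,1]<60)))
k2=k.copy();k2[:235]=0;rect("fixed",k2&(z>.07)&(z<.08))
k3=k.copy();k3[235:]=0;rect("slide",k3&(z>.07)&(z<.08)&blue)
rect("tab",k3&(z>.112)&(z<.128))
p=np.zeros_like(k);p[235:290,110:165]=1
q=p&(z>.037)&(z<.048);rect("piston",q)
v,u=np.where(p&(hsv[...,2]>200)&(hsv[...,1]<40));(x,y),r=cv2.minEnclosingCircle(np.c_[u,v].astype(np.float32));print(x,y,r,plane(c,[[x,y]],.042))
E
```

```text
bed 6397 548.4 80.9 [119.7 181.8] 74.34 0.0311
fixed 1962 642.7 54.7 [109.6  40.5] 74.17 0.0755
slide 1232 527.4 87.1 [109.2  29.4] 74.29 0.0756
tab 500 527.0 87.6 [49.  12.9] 74.73 0.1201
piston 654 573.7 -193.7 [43.1 45.2] 6.75 0.0425
131.15151977539062 267.57574462890625 14.872993469238281 [[ 0.57343849 -0.19315489  0.042     ]]
```

```bash
sed -i 's/YAW=-15.3/YAW=-15.7/' h.py; python3 - <<'E'
from h import *
go([.5737,-.1934,.15])
E
```

```text
shift [-0.1549 -0.2816  0.175 ] turn [ 0.   -0.08  0.22] t 1.3167
```

Request:
servo_tool:
  series: "-1 -0.155 -0.282 0.175 0 0 0.2;-1 -0.155 -0.282 0.175 0 0 0.2;-1 -0.155 -0.282 0.175 0 0 0.2;-1 -0.155 -0.282 0.175 0 0 0.2;-1 -0.155 -0.282 0.175 0 0 0.2;-1 -0.155 -0.282 0.175 0 0 0.2;-1 -0.155 -0.282 0.175 0 0 0.2;-1 -0.155 -0.282 0.175 0 0 0.2;-1 -0.155 -0.282 0.175 0 0 0.2;-1 -0.155 -0.282 0.175 0 0 0.2;-1 -0.155 -0.282 0.175 0 0 0.2;-1 -0.155 -0.282 0.175 0 0 0.2"

```text
time_s: 2.32
eef_pos: [0.5746, -0.1911, 0.1507]
eef_rot: [-0.0, 0.135, 0.991, 0.0]
wrist_force: [-0.7, 0.7, -0.6]
opening: 1.001
grasp_force: 0.0
```

```bash
python3 - <<'E'
from h import *
c=shot("wrist");save("w2.png",c["img"]);C=cloud(c);z=C[...,2];hsv=cv2.cvtColor(c["img"],cv2.COLOR_RGB2HSV)
m=(z>.038)&(z<.046)&(np.hypot(C[...,0]-.5737,C[...,1]+.1934)<.035)
Q=C[m];print(len(Q),(Q.min(0)+Q.max(0))/2,np.ptp(Q,0),cv2.minEnclosingCircle(Q[:,:2].astype(np.float32)))
go([.5737,-.1934,.032])
E
```

```text
2174 [ 0.57412859 -0.19355861  0.04184607] [0.04310319 0.04355512 0.00748276] ((0.573940634727478, -0.19379615783691406), 0.02218114584684372)
shift [ 0.0005 -0.0027  0.1194] turn [0.02 0.01 0.27] t 2.3667
```

View pics/w2.png

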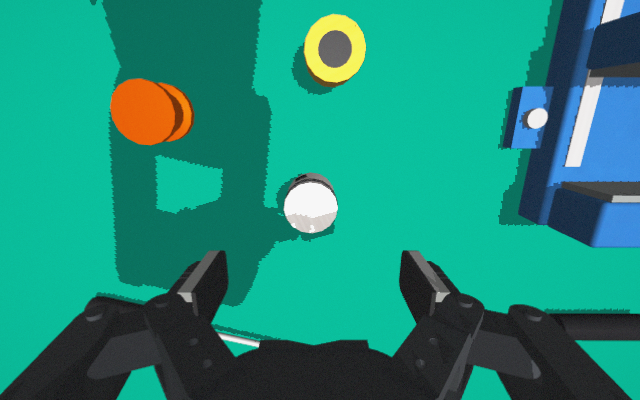

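The piston's white top is at (311,207), centred between the fingers at ±22 mm radius, and both neighbours are clear. Next: descend and grip.

Request:
servo_tool:
  series: "-1 0 -0.0027 0.03 0 0 0.3;-1 0 -0.0027 0.06 0 0 0.3;-1 0 -0.0027 0.09 0 0 0.3;-1 0 -0.0027 0.11 0 0 0.3;-1 0 -0.0027 0.119 0 0 0.3;-1 0 -0.0027 0.119 0 0 0.3;-1 0 -0.0027 0.119 0 0 0.3;1 0 -0.0027 0.119 0 0 0.3;1 0 -0.0027 0.119 0 0 0.3;1 0 -0.0027 0.119 0 0 0.3;1 0 -0.0027 0.119 0 0 0.3;1 0 -0.0027 0.119 0 0 0.3"

```text
time_s: 3.37
eef_pos: [0.575, -0.1961, 0.0335]
eef_rot: [0.001, 0.138, 0.99, -0.0]
wrist_force: [-1.2, 2.4, 6.8]
opening: 0.505
grasp_force: 60.8
```

Request:
servo_tool:
  series: "1 0 0 0 0 0 0;1 0 0 0 0 0 0;1 0 0 0 0 0 0;1 0 0 0 0 0 0"

```text
time_s: 3.7
eef_pos: [0.575, -0.1961, 0.0335]
eef_rot: [0.001, 0.138, 0.99, -0.0]
wrist_force: [-0.3, 0.8, 6.5]
opening: 0.495
grasp_force: 60.8
```

Request:
servo_tool:
  series: "1 0 0 -0.02 0 0 0;1 0 0 -0.05 0 0 0;1 0 0 -0.08 0 0 0;1 0 0 -0.11 0 0 0;1 0 0 -0.14 0 0 0;1 0 0 -0.16 0 0 0;1 0 0 -0.16 0 0 0;1 0 0 -0.16 0 0 0"

```text
time_s: 4.37
eef_pos: [0.5745, -0.1961, 0.1931]
eef_rot: [0.001, 0.138, 0.99, -0.001]
wrist_force: [-0.5, 0.1, -1.8]
opening: 0.497
grasp_force: 61.2
```

```bash
python3 - <<'E'
from h import *
y=np.radians(-15.7);ex=np.array([np.cos(y),np.sin(y),0])
v=np.array([.5753,.0736,0])
p=v+.023*ex;print(p)
c=shot("wrist");save("w3.png",c["img"]);C=cloud(c)
o=ctrl.get_obs();L=(C-o["eef_pos"])@q2m(o["eef_rot"])
hsv=cv2.cvtColor(c["img"],cv2.COLOR_RGB2HSV)
m=(hsv[...,1]<50)&(hsv[...,2]>130)&(np.abs(L[...,0])<.04)&(np.abs(L[...,1])<.03)&(np.abs(L[...,2])<.04)
Q=L[m];print(len(Q),Q.min(0),Q.max(0),np.percentile(Q[:,2],[5,50,95]))
top=Q[Q[:,2]<np.percentile(Q[:,2],60)];print("top tilt",np.linalg.lstsq(np.c_[top[:,:2],np.ones(len(top))],top[:,2],rcond=None)[0])
go([p[0],p[1],.20]);go([p[0],p[1],.062])
E
```

```text
[0.59744191 0.06737619 0.        ]
7787 [-0.02190468 -0.02757579 -0.02249487] [0.02196993 0.02580415 0.03006656] [-0.01216074 -0.01116014  0.0120693 ]
top tilt [-0.00956246 -0.00058338 -0.01165074]
shift [ 0.0488  0.2594 -0.0088] turn [ 0.01 -0.03 -0.16] t 4.4167
shift [0.0487 0.2594 0.1292] turn [ 0.01 -0.03 -0.16] t 4.4167
```

View pics/w3.png

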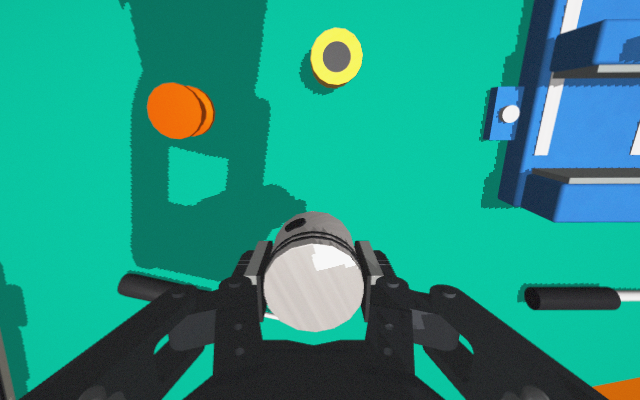

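The piston is held level and centred, with its top at (314,285) and its underside about 31–33 mm below the TCP. I carry it over the vise.

Request:
servo_tool:
  series: "1 0.005 0.03 -0.009 0 0 -0.2;1 0.012 0.065 -0.009 0 0 -0.2;1 0.02 0.1 -0.009 0 0 -0.2;1 0.027 0.135 -0.009 0 0 -0.2;1 0.033 0.17 -0.009 0 0 -0.2;1 0.038 0.205 -0.009 0 0 -0.2;1 0.044 0.235 -0.009 0 0 -0.2;1 0.048 0.254 -0.009 0 0 -0.2;1 0.0488 0.2594 -0.009 0 0 -0.2;1 0.0488 0.2594 -0.009 0 0 -0.2;1 0.0488 0.2594 -0.009 0 0 -0.2;1 0.0488 0.2594 -0.009 0 0 -0.2"

```text
time_s: 5.42
eef_pos: [0.5974, 0.066, 0.1997]
eef_rot: [-0.001, 0.137, 0.991, -0.0]
wrist_force: [-0.4, 0.0, -2.2]
opening: 0.504
grasp_force: 61.5
```

```bash
python3 - <<'E'
from h import *
go([.5974,.0674,.075])
c=shot("wrist");C=cloud(c);z=C[...,2]
y=np.radians(YAW);ex=np.array([np.cos(y),np.sin(y)]);ey=np.array([-ex[1],ex[0]])
V=(C[...,:2]-[.5753,.0736]);vx=V@ex;vy=V@ey
m=(z>.07)&(z<.08)&(np.abs(vy)<.07)
for n,a,b in(("slide",-.08,-.01),("fixed",.03,.1)):
    q=m&(vx>a)&(vx<b);
    if q.sum()>50: print(n,q.sum(),np.percentile(vx[q],[1,50,99]).round(4),np.percentile(vy[q],[1,99]).round(4))
E
```

```text
shift [0.0002 0.0015 0.1247] turn [-0.05 -0.09 -0.01] t 5.4167
slide 4415 [-0.0637 -0.0456 -0.0299] [-0.0535  0.0533]
fixed 567 [0.0503 0.0557 0.0669] [-0.0538  0.0541]
```

Vise pose confirmed: faces at −30 and +50 mm, y symmetric. Next I lower the piston.

Request:
servo_tool:
  series: "1 0 0.0015 0.025 0 0 0;1 0 0.0015 0.05 0 0 0;1 0 0.0015 0.075 0 0 0;1 0 0.0015 0.095 0 0 0;1 0 0.0015 0.11 0 0 0;1 0 0.0015 0.12 0 0 0;1 0 0.0015 0.125 0 0 0;1 0 0.0015 0.128 0 0 0;1 0 0.0015 0.131 0 0 0;1 0 0.0015 0.133 0 0 0;1 0 0.0015 0.133 0 0 0;1 0 0.0015 0.133 0 0 0"

```text
time_s: 6.47
eef_pos: [0.5987, 0.0686, 0.0685]
eef_rot: [0.001, 0.136, 0.991, 0.0]
wrist_force: [0.3, 0.5, -1.8]
opening: 0.494
grasp_force: 61.5
```

Request:
servo_tool:
  series: "1 0 0 0.001 0 0 0;1 0 0 0.002 0 0 0;1 0 0 0.002 0 0 0;1 0 0 0.002 0 0 0"

```text
time_s: 6.8
eef_pos: [0.5982, 0.0687, 0.0658]
eef_rot: [-0.0, 0.136, 0.991, 0.0]
wrist_force: [-0.5, -0.5, -2.2]
opening: 0.497
grasp_force: 61.5
```

Request:
servo_tool:
  series: "1 0 0 0.001 0 0 0;1 0 0 0.002 0 0 0;1 0 0 0.002 0 0 0;1 0 0 0.002 0 0 0"

```text
time_s: 7.13
eef_pos: [0.5982, 0.0686, 0.0637]
eef_rot: [-0.0, 0.136, 0.991, -0.0]
wrist_force: [0.3, -0.5, -2.4]
opening: 0.498
grasp_force: 61.5
```

Request:
servo_tool:
  series: "1 0 0 0.0005 0 0 0;1 0 0 0.001 0 0 0;1 0 0 0.001 0 0 0;1 0 0 0.001 0 0 0"

```text
time_s: 7.47
eef_pos: [0.5982, 0.0687, 0.0636]
eef_rot: [-0.0, 0.136, 0.991, -0.0]
wrist_force: [-2.4, 0.4, 4.8]
opening: 0.5
grasp_force: 62.0
```

Contact with the bed (+4.8 N). I open and rise.

Request:
servo_tool:
  series: "0.3 0 0 0 0 0 0;0 0 0 0 0 0 0;-0.4 0 0 0 0 0 0;-0.7 0 0 0 0 0 0;-0.7 0 0 0 0 0 0;-0.7 0 0 -0.02 0 0 0;-0.7 0 0 -0.05 0 0 0;-0.7 0 0 -0.08 0 0 0;-0.7 0 0 -0.12 0 0 0;-0.7 0 0 -0.14 0 0 0;-0.7 0 0 -0.14 0 0 0;-0.7 0 0 -0.14 0 0 0"

```text
time_s: 8.47
eef_pos: [0.5993, 0.0686, 0.2046]
eef_rot: [0.002, 0.136, 0.991, 0.0]
wrist_force: [-1.0, 0.4, -0.1]
opening: 0.848
grasp_force: 0.0
```

```bash
cat > st.py <<'E'
from h import *
import sys
c=shot("wrist");save(sys.argv[1],c["img"]);C=cloud(c);z=C[...,2]
y=np.radians(YAW);ex=np.array([np.cos(y),np.sin(y)]);ey=np.array([-ex[1],ex[0]])
V=(C[...,:2]-[.5753,.0736]);vx=V@ex;vy=V@ey
m=(z>.07)&(z<.08)&(np.abs(vy)<.07)
q=m&(vx>-.075)&(vx<-.0)&(np.abs(vy)>.03);print("slide",np.percentile(vx[q],[1,99]).round(4) if q.sum()>20 else 0)
hsv=cv2.cvtColor(c["img"],cv2.COLOR_RGB2HSV)
q=(z>.066)&(z<.078)&(np.abs(vy)<.04)&(vx>-.02)&(vx<.055)&(hsv[...,1]<50)&(hsv[...,2]>150)
if q.sum()>50:print("piston",q.sum(),cv2.minEnclosingCircle(np.c_[vx[q],vy[q]].astype(np.float32)*1000),z[q].mean())
q=(z>.1)&(z<.13)&(np.abs(vy)<.04)&(vx>-.08)&(vx<-.0)
if q.sum()>50:print("tab",np.percentile(vx[q],[1,99]),np.percentile(vy[q],[1,99]))
e=ctrl.get_obs();E=e["eef_pos"];print("tcp vise",(E[:2]-[.5753,.0736])@ex,(E[:2]-[.5753,.0736])@ey,E[2])
p=np.array([.5753,.0736])-.105*ex;go([p[0],p[1],E[2]]);go([p[0],p[1],.115])
E
python3 st.py w4.png
```

```text
slide [-0.0636 -0.0293]
piston 1905 ((30.810508728027344, 12.017520904541016), 35.87777328491211) 0.07299691407472028
tab [-0.05615457 -0.04272315] [-0.02410081  0.02398501]
tcp vise 0.02334798605121309 0.0013994915132032027 0.20271133456664298
shift [ 0.1283 -0.0013 -0.    ] turn [0.   0.02 0.05] t 8.5167
shift [ 0.1284 -0.0013  0.0877] turn [0.   0.02 0.05] t 8.5167
```

View pics/w4.png

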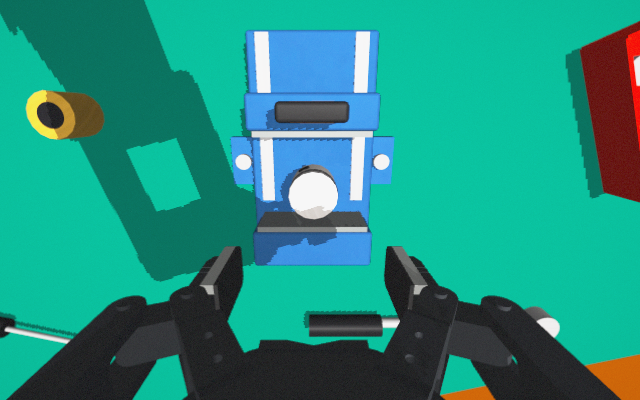

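The piston stands upright at (313,193) between the jaws, and the tab (311,112) spans −56 to −43 mm. I shut the gripper and go behind the tab.

Request:
servo_tool:
  series: "1 0.03 -0.0013 0 0 0 0;1 0.06 -0.0013 0 0 0 0;1 0.09 -0.0013 0 0 0 0;1 0.12 -0.0013 0 0 0 0;1 0.128 -0.0013 0 0 0 0;1 0.128 -0.0013 0 0 0 0;1 0.128 -0.0013 0.02 0 0 0;1 0.128 -0.0013 0.05 0 0 0;1 0.128 -0.0013 0.075 0 0 0;1 0.128 -0.0013 0.09 0 0 0;1 0.128 -0.0013 0.091 0 0 0;1 0.128 -0.0013 0.091 0 0 0"

```text
time_s: 9.52
eef_pos: [0.4745, 0.1016, 0.1105]
eef_rot: [-0.001, 0.136, 0.991, -0.0]
wrist_force: [-0.1, -0.1, -0.6]
opening: 0.0
grasp_force: 0.0
```

Request:
servo_tool:
  series: "1 0 0 0 0 0 0;1 -0.002 0 0 0 0 0;1 -0.005 0 0 0 0 0;1 -0.008 0 0 0 0 0;1 -0.011 0 0 0 0 0;1 -0.014 0 0 0 0 0;1 -0.017 0 0 0 0 0;1 -0.02 0 0 0 0 0;1 -0.022 0 0 0 0 0;1 -0.024 0 0 0 0 0;1 -0.026 0 0 0 0 0;1 -0.026 0 0 0 0 0"

```text
time_s: 10.52
eef_pos: [0.5, 0.0948, 0.1118]
eef_rot: [0.0, 0.136, 0.991, -0.0]
wrist_force: [-0.1, -0.3, 0.6]
opening: 0.005
grasp_force: 0.0
```

```bash
python3 st.py w5.png; python3 -c "
from h import *;print(ctrl.get_obs()['wrist_force'])"
```

```text
slide [-0.0646 -0.0507]
tab [-0.07963682 -0.05077357] [-0.00301147  0.00196151]
tcp vise -0.07844997325735828 3.4315153675082235e-05 0.11177126535189658
shift [ 0.0266 -0.      0.    ] turn [-0.   -0.    0.05] t 10.5667
shift [ 0.0266 -0.     -0.0032] turn [-0.   -0.    0.05] t 10.5667
[-0.23342689 -0.14557085  0.48430855]
```

View pics/w5.png

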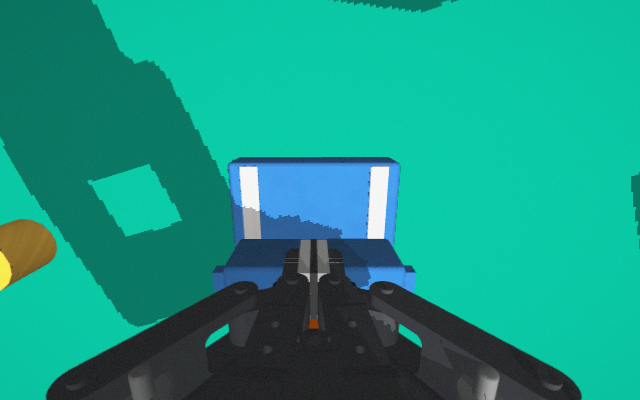

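The closed fingers sit centred behind the tab at (315,300), and there is no contact yet. I push at 24 mm/s.

Request:
servo_tool:
  series: "1 -0.002 0 0 0 0 0;1 -0.004 0 0 0 0 0;1 -0.006 0 0 0 0 0;1 -0.008 0 0 0 0 0;1 -0.01 0 0 0 0 0;1 -0.011 0 0 0 0 0;1 -0.012 0 0 0 0 0;1 -0.013 0 0 0 0 0;1 -0.014 0 0 0 0 0;1 -0.015 0 0 0 0 0;1 -0.016 0 0 0 0 0;1 -0.017 0 0 0 0 0"

```text
time_s: 11.57
eef_pos: [0.5158, 0.0904, 0.1117]
eef_rot: [-0.0, 0.136, 0.991, -0.0]
wrist_force: [-2.8, 0.7, 2.0]
opening: -0.006
grasp_force: 1.5
```

Request:
servo_tool:
  series: "1 -0.0015 0 0 0 0 0;1 -0.003 0 0 0 0 0;1 -0.0045 0 0 0 0 0;1 -0.006 0 0 0 0 0;1 -0.0075 0 0 0 0 0;1 -0.009 0 0 0 0 0;1 -0.0105 0 0 0 0 0;1 -0.012 0 0 0 0 0;1 -0.0135 0 0 0 0 0;1 -0.015 0 0 0 0 0;1 -0.016 0 0 0 0 0;1 -0.016 0 0 0 0 0"

```text
time_s: 12.57
eef_pos: [0.5317, 0.0859, 0.1117]
eef_rot: [0.0, 0.136, 0.991, -0.0]
wrist_force: [-1.1, -0.5, -1.8]
opening: -0.0
grasp_force: 1.0
```

```bash
python3 st.py w6.png
```

```text
slide [-0.0432 -0.0186]
piston 100 ((23.078601837158203, -0.3717803657054901), 4.351039409637451) 0.07288722738888838
tab [-0.05820274 -0.02383033] [-0.01542541  0.01575741]
tcp vise -0.04537406741871797 4.6569680141146265e-05 0.11171146203067325
shift [ 0.0596  0.     -0.    ] turn [-0.    0.02  0.05] t 12.6167
shift [ 0.0596  0.     -0.0033] turn [-0.    0.02  0.05] t 12.6167
```

The jaw is at ≈ −8.5 mm, so about 14.5 mm remain. It touches the piston at about +1 mm.

Request:
servo_tool:
  series: "1 -0.001 0 0 0 0 0;1 -0.002 0 0 0 0 0;1 -0.003 0 0 0 0 0;1 -0.004 0 0 0 0 0;1 -0.005 0 0 0 0 0;1 -0.006 0 0 0 0 0;1 -0.007 0 0 0 0 0;1 -0.008 0 0 0 0 0;1 -0.009 0 0 0 0 0;1 -0.0095 0 0 0 0 0;1 -0.01 0 0 0 0 0;1 -0.0105 0 0 0 0 0"

```text
time_s: 13.62
eef_pos: [0.5414, 0.0832, 0.1117]
eef_rot: [-0.0, 0.136, 0.991, -0.0]
wrist_force: [-4.6, 0.8, -0.3]
opening: -0.0
grasp_force: 2.3
```

Request:
servo_tool:
  series: "1 -0.0005 0 0 0 0 0;1 -0.001 0 0 0 0 0;1 -0.0015 0 0 0 0 0;1 -0.002 0 0 0 0 0"

```text
time_s: 13.95
eef_pos: [0.5435, 0.0826, 0.1117]
eef_rot: [-0.0, 0.136, 0.991, -0.0]
wrist_force: [-4.2, 0.9, -0.7]
opening: -0.002
grasp_force: 2.2
```

Request:
servo_tool:
  series: "1 -0.0003 0 0 0 0 0;1 -0.0006 0 0 0 0 0;1 -0.0008 0 0 0 0 0;1 -0.0008 0 0 0 0 0"

```text
time_s: 14.28
eef_pos: [0.5443, 0.0824, 0.1117]
eef_rot: [0.0, 0.136, 0.991, 0.0]
wrist_force: [-5.1, 0.8, -1.3]
opening: 0.001
grasp_force: 2.1
```

Request:
servo_tool:
  series: "1 -0.0003 0 0 0 0 0;1 -0.0006 0 0 0 0 0;1 -0.0006 0 0 0 0 0"

```text
time_s: 14.53
eef_pos: [0.5448, 0.0822, 0.1117]
eef_rot: [-0.0, 0.136, 0.991, -0.0]
wrist_force: [-3.9, 0.8, -1.0]
opening: 0.001
grasp_force: 2.1
```

Request:
servo_tool:
  series: "1 -0.0002 0 0 0 0 0;1 -0.0004 0 0 0 0 0;1 -0.0004 0 0 0 0 0"

```text
time_s: 14.78
eef_pos: [0.5452, 0.0821, 0.1118]
eef_rot: [-0.0, 0.136, 0.991, -0.0]
wrist_force: [-3.6, 1.5, -1.4]
opening: -0.001
grasp_force: 2.1
```

Request:
servo_tool:
  series: "1 -0.0002 0 0 0 0 0;1 -0.0004 0 0 0 0 0;1 -0.0004 0 0 0 0 0"

```text
time_s: 15.03
eef_pos: [0.5456, 0.082, 0.1117]
eef_rot: [-0.0, 0.136, 0.991, -0.0]
wrist_force: [-4.2, 1.5, -1.3]
opening: 0.002
grasp_force: 2.1
```

Request:
servo_tool:
  series: "1 -0.0002 0 0 0 0 0;1 -0.0004 0 0 0 0 0;1 -0.0004 0 0 0 0 0"

```text
time_s: 15.28
eef_pos: [0.5458, 0.0819, 0.1117]
eef_rot: [-0.0, 0.136, 0.991, -0.0]
wrist_force: [-4.7, 1.3, -1.7]
opening: 0.001
grasp_force: 2.5
```

Request:
servo_tool:
  series: "1 -0.0002 0 0 0 0 0;1 -0.0003 0 0 0 0 0;1 -0.0003 0 0 0 0 0"

```text
time_s: 15.53
eef_pos: [0.5459, 0.082, 0.1117]
eef_rot: [-0.001, 0.136, 0.991, -0.0]
wrist_force: [-6.4, 0.8, -0.9]
opening: -0.005
grasp_force: 3.1
```

Request:
servo_tool:
  series: "1 -0.0002 0 0 0 0 0;1 -0.0003 0 0 0 0 0;1 -0.0003 0 0 0 0 0"

```text
time_s: 15.78
eef_pos: [0.5459, 0.0819, 0.1117]
eef_rot: [-0.001, 0.136, 0.991, -0.0]
wrist_force: [-7.5, 2.0, 0.5]
opening: 0.0
grasp_force: 3.7
```

Request:
servo_tool:
  series: "1 -0.0002 0 0 0 0 0;1 -0.0003 0 0 0 0 0;1 -0.0003 0 0 0 0 0"

```text
time_s: 16.03
eef_pos: [0.5459, 0.082, 0.1118]
eef_rot: [-0.001, 0.136, 0.991, 0.0]
wrist_force: [-8.6, 2.4, 2.4]
opening: 0.002
grasp_force: 4.3
```

The jaw has stopped: position is stalled and the force is climbing to about 9 N. I back off, rise and look.

Request:
servo_tool:
  series: "1 0.002 0 0 0 0 0;1 0.006 0 0 0 0 0;1 0.015 0 0 0 0 0;1 0.03 0 0 0 0 0;1 0.03 0 -0.03 0 0 0;1 0.03 0 -0.07 0 0 0;1 0.03 0 -0.11 0 0 0;1 0.01 0 -0.14 0 0 0;1 -0.02 0 -0.15 0 0 0;1 -0.05 0 -0.15 0 0 0;1 -0.05 0 -0.15 0 0 0;1 -0.05 0 -0.15 0 0 0"

```text
time_s: 17.03
eef_pos: [0.5958, 0.0677, 0.2619]
eef_rot: [0.001, 0.137, 0.991, -0.0]
wrist_force: [-0.3, -0.6, 0.2]
opening: 0.002
grasp_force: 0.0
```

```bash
python3 st.py w7.png
```

```text
slide [-0.0282 -0.0006]
piston 1712 ((27.865493774414062, 0.2468414157629013), 46.97419738769531) 0.07343354388878776
tab [-0.02035041 -0.0071731 ] [-0.02403296  0.02390736]
tcp vise 0.020144768006964887 1.8291211071158476e-06 0.26145436361784574
shift [1.251e-01 1.000e-04 1.000e-04] turn [-0.   -0.02  0.03] t 17.0833
shift [1.251e-01 1.000e-04 1.465e-01] turn [-0.   -0.02  0.03] t 17.0833
```

View pics/w7.png

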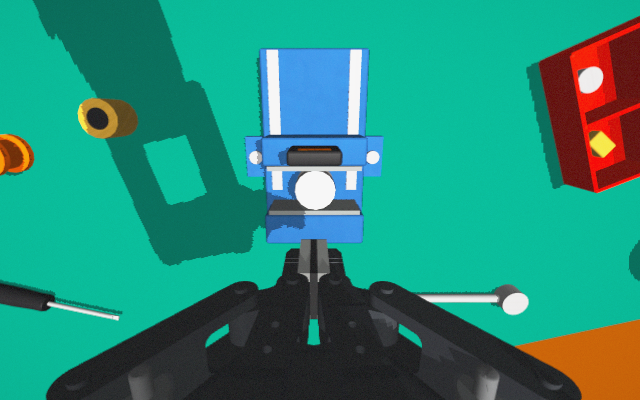

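The piston (315,190) stands upright, pinched between both jaws. The tab front at −7 mm puts the jaw at +6 mm, and the robot is clear.

```bash
python3 -c "
from bench import ctrl;print(ctrl.hand_in())"
```

```text
the job is handed in; nothing more can be done
None
```

The job is handed in at about 17 s of robot time: the piston stands upright between the blue vise's jaws, the near jaw closed at about +6 mm with roughly 9 N at the tab, and the robot is clear of everything; the hand-in call returned no verdict.

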